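# Line up the tasting cups and hold the splash cover out

### The arm

A 7-joint arm with a two-finger parallel gripper is mounted at the origin on the work surface. World frame = base frame: x ahead of the robot, y to its left, z up, the work surface at z = 0. Lengths are in m, angles in rad, forces in N, time in s.
With the tool pointing down it reaches from about 0.4 to 0.85 m from the base axis. Payload 6.9 kg.
Tool frame: the origin (TCP) lies at the very end of the fingers, on their centre line; the grasp point (between the pads) lies env.pinch_z behind it (env.pinch_z is the distance from the TCP to the grasp point, in m); y points along the fingers, x is the direction in which the jaws open and shut, and the axes are right-handed (so a half turn about y gives the same grasp; the last joint's range is limited). The gripper opens to 85 mm and grips with 20 to 120 N. Pads are 22 mm wide; open, the fingers measure 114 mm over their backs; the gripper's body (76 mm by 85 mm) begins 54 mm behind the grasp point. The pads swing forward as they close: fully open they stand 13 mm farther back than shut.
Start: joints at [-1.052, 0.507, -0.238, 1.5, 0.126, 1.149, -0.155], TCP at [0.251, 0.572, 0.209] pointing down, gripper open.
Joint ranges: [-3.08, 3.08], [-0.24, 2.05], [-1.43, 1.35], [0, 2.5], [-1.52, 4.66], [0.17, 1.96], [-2.89, 2.89]. Speed limits (rad/s): [2.39, 2.39, 3.14, 3.14, 3.14, 3.14, 3.14].

### API

Orientations are given as [roll, pitch, yaw] about the fixed x, y, z axes, in that order (R = Rz(yaw) Ry(pitch) Rx(roll)).
In Python, from station import env gives the robot as it stands.
- The arm moves only by the shell command python3 -m creep 'ROWS'. ROWS is a JSON object of lists of equal length, an entry for each row: "offset": the shift along the tool's x, y, z in cm, a list of three; "spin": the turn about the tool's y in rad; "hand": the gripper's target within -1 to 1 (fully open at 1, half-way at 0, shut at -1). A call has 1 to 20 rows; each row is the pose to reach, as a shift and turn from the pose commanded when the call began, along the tool's axes at that moment; what a row does not reach only later rows make up. A row lasts 1/12 s, in which the tool goes at most 41.7 mm and 7.16 degrees, less where a joint would pass 70% of its speed; a pose out of reach is approached as far as the arm can. A call with a gripper value outside its range is refused whole. The fingers move at their own pace and stop on an object; the grip force is fixed at half the most. Time passes only in rows, so rows that repeat a pose let the fingers close. It gives the time, the measured TCP pose, the force and the opening at its end, in the units of the state.
- env.get_state(): the state, without advancing time (a new reading comes with each control period).
- env.get_image(name): name is "scene" or "top" or "wrist"; returns the picture (384x512x3 uint8, blue, green, red); there is no depth.
- env.get_calibration(name): a dict with "mtx" (3x3 intrinsics, pixels), "eye" and "attitude" of the camera in the world. Camera axes: x right, y up, looking along -z (the intrinsics and any distortion apply to the point x, -y, -z); pixel columns grow to the right and rows downward; lengths in m; the calibration is good to about 2 mm. The wrist camera is an equidistant fisheye: a pixel r from the principal point sees the ray r / f radians off the axis. A picture is of the moment at which its call begins: read the wrist's pose just before it. get_calibration takes no time and is no camera call; for the wrist camera it gives the pose at the moment of the call.
- env.close_job(): hands the job in, once; it reports no verdict.
The state is a dict: "time_s": time; "joint_positions": joint angles; "qd": joint speeds; "effort": joint torques, N m; "tool_pos": TCP position; "eef_rot": TCP orientation; "ft_force": force on the tool from outside, world axes, zero at the start; "torque": the same for the moment, N m; "width": finger opening in m.
Only numpy, scipy, OpenCV 4.12 (cv2) and the standard library are available. Lean on these libraries where they do the work, as an engineer would, in place of code of your own. Each camera call takes 0.05 s, during which the arm holds its last target.

### The job

One of the three tasting cups already stands on the middle one of the three brass rings in the counter: slide the other two, upright and without lifting them off the stone, onto the empty end rings, so that the three stand in an even row, one centred on each ring, and let go of them. Then squeeze the red release button into the black handle of the telescoping splash cover beside the row, pull the cover out over the cups, past its first stop to its second stop (fully out), and finish still gripping the handle and holding the cover fully out against its spring. Leave the juicer's switch and the other things on the counter alone.

Things in the scene. Friction and masses are not known exactly. Their poses are not given: they have to be found in the camera images.
- guard: Fixed splash-cover unit. Origin: on the counter below the handle when the cover is home; y = pull-out direction, along the rings; x roughly away from the robot; z up. Steel housing 116 (x) by 130 mm (y), 94 high, y -150 to -20, a catch post on top to z 112 at y -31, x 14. Clear plates up to 104 wide slide out 71 to 89 mm above the counter, clear of the cups
- ring0 (a point): Centre, on the counter, of the inlaid brass ring nearest the housing (ring outer diameter 62 mm, inner 53 mm, flush with the stone), 80 mm along the guard's y from its origin
- ring1 (a point): Centre of the middle brass ring, 145 mm along the guard's y; one cup already stands here at the start
- ring2 (a point): Centre of the brass ring farthest from the housing, 210 mm along the guard's y
- cup_cobalt: Cobalt blue straight-walled open cup standing upright, outer diameter 50 mm, height 60 mm, wall 3.5 mm, about 130 g, loose. Origin: centre of its underside; z up along its axis. It may start on any of the three cup places: on the middle ring, or off the row
- cup_white: White straight-walled open cup standing upright, outer diameter 50 mm, height 60 mm, wall 3.5 mm, about 130 g, loose. Origin: centre of its underside; z up along its axis. It may start on any of the three cup places: on the middle ring, or off the row
- cup_green: Green straight-walled open cup standing upright, outer diameter 50 mm, height 60 mm, wall 3.5 mm, about 130 g, loose. Origin: centre of its underside; z up along its axis. It may start on any of the three cup places: on the middle ring, or off the row
- handle (a point): Grip point of the handle, level with the button's centre, 125 mm above the counter. Handle: upright black block on the leading plate, 24 mm (guard x) by 30 mm (guard y), 84 to 150 mm above the counter; moves with the cover. Gripped from above with fingers closing along guard x, one finger presses the button flush and both grip the block
- release (a joint): Red round button, diameter 18 mm, on the handle's +x face (away from the robot), 6 mm proud. Value 0 = out, 0.006 m = flush with the handle. Sprung: 1.2 N to start, 3.6 N flush. Unless pressed at least 0.0055 m a catch stops the cover after about 2 mm; beyond the first 15 mm of travel the catch no longer matters
- lead (a joint): Travel of the leading plate (with handle) out of the middle plate, 0 = home to 0.12 m = its stop. It comes out first: a spring pulls it back with 1.5 N rising to 2.5 N. Its end is the first stop
- mid (a joint): Travel of the middle plate out of the housing, 0 = home, 0.12 m = the second stop. A spring pulls it back with 5 to 6.2 N, so it follows only after the first stop. Whole handle travel is lead + mid = 0.24 m along the guard's +y at constant height; the cover runs back when let go
- toggle (a joint): The black toggle switch in front of the juicer, rad; leave it as it is
- clear_lid: Loose clear plastic lid, diameter 150 mm, 48 mm high with a black knob; bystander. Origin: centre of underside
- sieve: Loose steel sieve, bowl diameter 124 mm, 45 mm high, its handle 190 mm out along its y; bystander. Origin: under the bowl
- coaster: Loose round wooden coaster, diameter 96 mm, 9 mm thick; bystander. Origin: centre of underside
- bowl: Loose white bowl, diameter 170 mm, 70 mm high; bystander. Origin: centre of underside
- jar: Loose amber jar with a wooden cap, diameter 72 mm, 110 mm high; bystander. Origin: centre of underside
- spatula: Loose spatula with wooden handle lying flat, 240 mm long along its x; bystander

How it is judged:
On the way, in this order (a step that is already met when the one before it is completed fails the run):
1. the three cups stand still and upright in an even row, one centred on each ring (within 10 mm), let go (horizontal distance between any of cup_cobalt, cup_white, cup_green and ring0 below 0.01 m and horizontal distance between any of cup_cobalt, cup_white, cup_green and ring1 below 0.01 m and horizontal distance between any of cup_cobalt, cup_white, cup_green and ring2 below 0.01 m and angle between each of cup_cobalt, cup_white, cup_green's own z axis and vertical below 0.1 rad and height (world z) of each of cup_cobalt, cup_white, cup_green below 0.005 m and linear speed of each of cup_cobalt, cup_white, cup_green below 0.02 m/s and contact force between each of the arm, the fingers and cup_cobalt below 0.2 N and contact force between each of the arm, the fingers and cup_white below 0.2 N and contact force between each of the arm, the fingers and cup_green below 0.2 N), for 0.2 s.
2. the release button is pressed into the handle while the cover is still home (value of joint release above 0.0045 m and value of joint mid below 0.01 m and value of joint lead below 0.02 m), for 0.05 s.
3. the cover is pulled out to its second stop (value of joint each of mid, lead above 0.114 m), for 0.2 s.
At the end, for the whole second after the job is handed in: The cover is at its second stop (both plates within 6 mm of their full 120 mm travel), held there by the gripper (over 2 N of finger contact on the handle), and the three cups stand still, upright and untouched, one within 10 mm of the centre of each ring (all of step 1 and all of step 3 and contact force between the fingers and lead above 2 N); the arm keeps its last pose, push and grip.
It fails at once if a cup is tipped over (angle between any of cup_cobalt, cup_white, cup_green's own z axis and vertical above 0.5 rad).
It fails at once if a cup is lifted more than 25 mm off the counter (height (world z) of any of cup_cobalt, cup_white, cup_green above 0.025 m).
It fails at once if another thing on the counter is shifted by more than 30 mm (distance of any of clear_lid, sieve, coaster, bowl, jar, spatula from where it was at the start of the episode above 0.03 m).
It fails at once if the toggle switch is being moved (velocity of joint toggle above 1 rad/s or velocity of joint toggle below -1 rad/s).
It also fails if it takes over 48 s, if anything falls off the work surface, if the arm or the gripper's body presses on something with over 40 N, if the wrist force passes 120 N, or if a joint passes its speed limit or range.

## Working session

There is one attempt and no reset: what is moved stays moved. The work goes in short steps, Python scripts to look and compute and a shell command to move; the robot and the scene stay as the last step left them, time stands still between calls to the robot, and variables do not carry over. Pictures are saved under pics/ and viewed, and the job is handed in when it is done.

```bash
mkdir -p pics; ls
python3 - <<'E'
from station import env
import cv2
s=env.get_state(); print(s, env.pinch_z)
for n in ("scene","top","wrist"):
    print(n,env.get_calibration(n)); cv2.imwrite(f"pics/{n}0.png",env.get_image(n))
E
```

```text
pics
{'time_s': 0.0, 'joint_positions': array([-1.05150198,  0.50834008, -0.23753391,  1.50116339,  0.12569865,
        1.14887829, -0.15478467]), 'qd': array([-4.49280175e-05, -1.33907588e-04, -1.21553533e-03,  3.61297881e-04,
       -1.56711069e-03,  3.24058961e-04, -6.24691558e-04]), 'effort': array([-7.92034516e-04, -6.20602727e+01, -2.18669102e+00, -2.49651021e+01,
        1.27371497e-02,  1.16200934e-02, -3.83240967e-05]), 'tool_pos': array([0.25114863, 0.57171707, 0.20821808]), 'eef_rot': array([-1.57082391,  0.0017989 ,  1.15704551]), 'ft_force': array([-0.77731436,  0.09829777, -0.63204902]), 'torque': array([ 0.0069983 , -0.00238451, -0.01390925]), 'width': 0.08545772881625525} 0.0187
scene {'mtx': array([[355.29359705,   0.        , 254.33410946],
       [  0.        , 355.29359705, 189.16061278],
       [  0.        ,   0.        ,   1.        ]]), 'eye': array([ 1.39688336, -0.26974473,  0.86345222]), 'attitude': array([8.42212184e-01, 1.01270757e-03, 1.30577488e+00])}
top {'mtx': array([[398.40722957,   0.        , 260.45552181],
       [  0.        , 398.40722957, 193.85606652],
       [  0.        ,   0.        ,   1.        ]]), 'eye': array([ 0.49325301, -0.04234822,  1.72964174]), 'attitude': array([ 0.06458503,  0.00321602, -1.55451876])}
wrist {'mtx': array([[297.31863964,   0.        , 260.71046431],
       [  0.        , 297.31863964, 192.30739891],
       [  0.        ,   0.        ,   1.        ]]), 'eye': array([0.183588  , 0.60120415, 0.3726389 ]), 'attitude': array([-0.28822054,  0.00125557,  1.15688795])}
```

View pics/scene0.png

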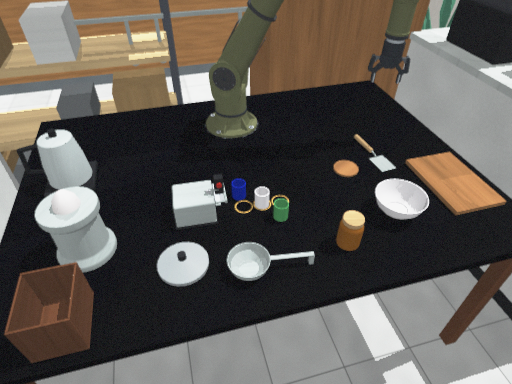

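View pics/top0.png

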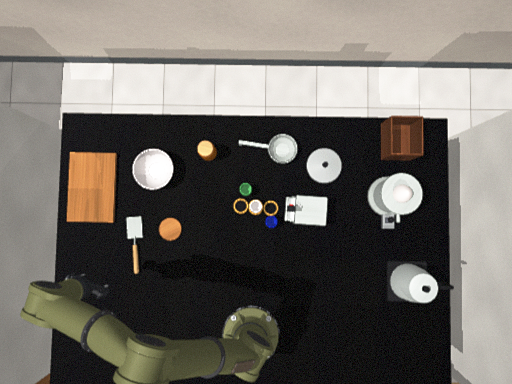

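View pics/wrist0.png

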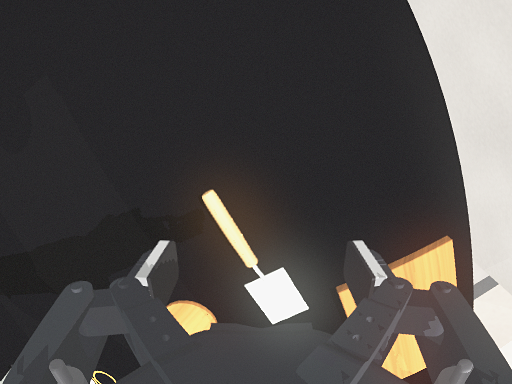

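```bash
cat > h.py <<'E'
import numpy as np, cv2
from scipy.spatial.transform import Rotation as R
def ray(cal,px,fish=False):
    K=cal["mtx"]; u=(np.atleast_2d(px).astype(float)-[K[0,2],K[1,2]])
    if fish:
        r=np.linalg.norm(u,axis=1)+1e-9; th=r/K[0,0]
        d=np.c_[u[:,0]/r*np.sin(th),-u[:,1]/r*np.sin(th),-np.cos(th)]
    else: d=np.c_[u[:,0]/K[0,0],-u[:,1]/K[1,1],-np.ones(len(u))]
    return np.array(cal["eye"]), R.from_euler("xyz",cal["attitude"]).apply(d)
def onz(cal,px,z,fish=False):
    e,d=ray(cal,px,fish); t=(z-e[2])/d[:,2]; return e+t[:,None]*d
def proj(cal,P):
    K=cal["mtx"]; c=R.from_euler("xyz",cal["attitude"]).inv().apply(np.atleast_2d(P)-cal["eye"])
    return np.c_[K[0,2]+K[0,0]*c[:,0]/-c[:,2], K[1,2]-K[1,1]*c[:,1]/-c[:,2]]
E
python3 - <<'E'
from station import env
import cv2
a=cv2.imread("pics/top0.png")[165:245,220:340]; cv2.imwrite("pics/topc.png",cv2.resize(a,None,fx=6.5,fy=6.5,interpolation=cv2.INTER_CUBIC))
a=cv2.imread("pics/scene0.png")[160:250,160:300]; cv2.imwrite("pics/scc.png",cv2.resize(a,None,fx=5.5,fy=5.5,interpolation=cv2.INTER_CUBIC))
E
```

```text
(no output)
```

View pics/topc.png

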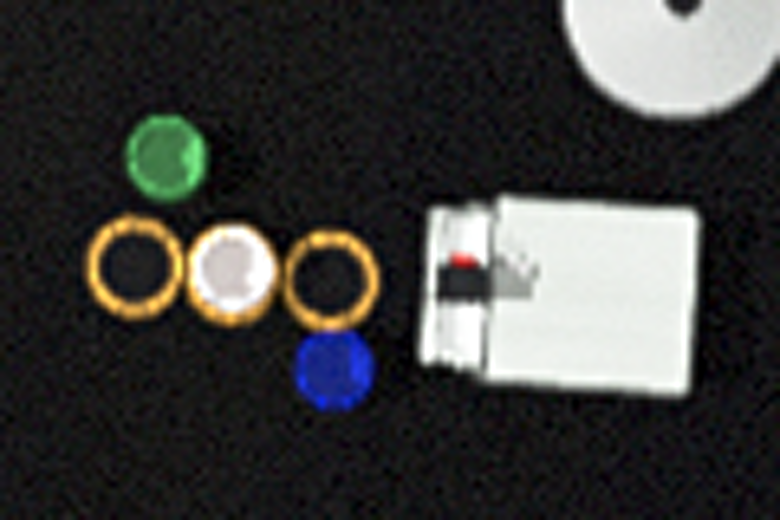

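View pics/scc.png

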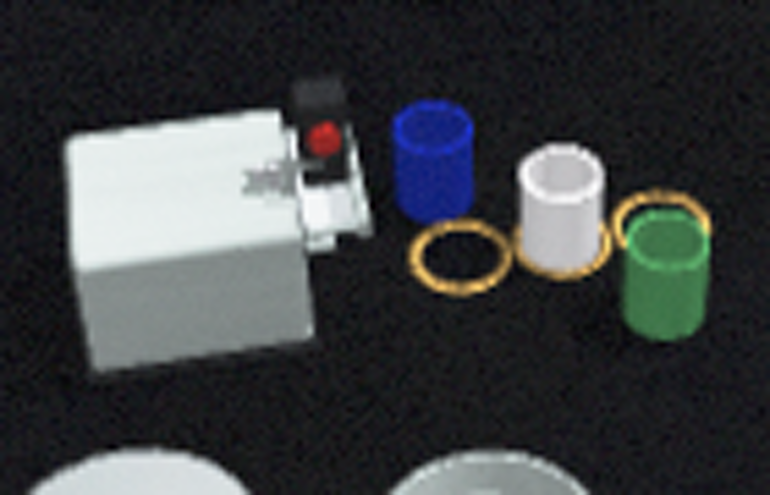

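Run:
```python
from station import env
from h import *
cal=env.get_calibration("top"); im=cv2.imread("pics/top0.png"); hsv=cv2.cvtColor(im,cv2.COLOR_BGR2HSV)
x0,y0,x1,y1=225,175,285,235
def mask(lo,hi):
    m=cv2.inRange(hsv,lo,hi); z=np.zeros_like(m); z[y0:y1,x0:x1]=m[y0:y1,x0:x1]; return z
def cen(m,z,nm):
    n,l,s,c=cv2.connectedComponentsWithStats(m)
    for i in range(1,n):
        if s[i,4]>20:
            ys,xs=np.nonzero(l==i); w=im[ys,xs].max(1).astype(float); p=[[np.average(xs,weights=w),np.average(ys,weights=w)]]
            print(nm,s[i],p,onz(cal,p,z).round(4))
cen(mask((110,120,60),(130,255,255)),.05,"blue")
cen(mask((50,80,60),(75,255,255)),.05,"green")
cen(mask((0,0,130),(180,60,255)),.05,"white")
g=mask((12,100,80),(30,255,255)); ys,xs=np.nonzero(g)
for lo,hi in ((225,248),(248,262),(262,285)):
    k=(xs>=lo)&(xs<hi); P=onz(cal,np.c_[xs[k],ys[k]],0)[:,:2]; 
    A=np.c_[2*P,np.ones(len(P))]; q=np.linalg.lstsq(A,(P**2).sum(1),rcond=None)[0]; print("ring",len(P),q[:2],np.sqrt(q[2]+q[:2]@q[:2]))
# scene view
cal2=env.get_calibration("scene"); im2=cv2.imread("pics/scene0.png"); h2=cv2.cvtColor(im2,cv2.COLOR_BGR2HSV)
g=cv2.inRange(h2,(12,100,80),(30,255,255)); g[:190]=0;g[220:]=0;g[:,:225]=0;g[:,295:]=0
ys,xs=np.nonzero(g)
for lo,hi in ((225,253),(253,271),(272,295)):
    k=(xs>=lo)&(xs<hi); P=onz(cal2,np.c_[xs[k],ys[k]],0)[:,:2]; 
    A=np.c_[2*P,np.ones(len(P))]; q=np.linalg.lstsq(A,(P**2).sum(1),rcond=None)[0]; print("ring sc",len(P),q[:2],np.sqrt(q[2]+q[:2]@q[:2]))
# housing corners, handle in top
c=lambda u,v:(220+u/6.5,165+v/6.5)
print("housing top",onz(cal,[c(495,195),c(698,207),c(690,395),c(484,383)],.094).round(4))
print("handle top",onz(cal,[c(436,262),c(490,265),c(490,300),c(436,298)],.15).round(4), "red",onz(cal,[c(462,259)],.125))
```

```text
blue [265 216  13  12 131] [[np.float64(271.0483380517983), np.float64(221.40762294222503)]] [[ 0.4864 -0.0816  0.05  ]]
green [239 183  13  13 140] [[np.float64(245.37470293108), np.float64(188.8785318193821)]] [[0.6218 0.0289 0.05  ]]
white [250 200  12  13 123] [[np.float64(255.44127824858757), np.float64(206.05737994350284)]] [[ 0.5499 -0.0149  0.05  ]]
ring 112 [0.55275849 0.05218438] 0.0290074010954081
ring 53 [ 0.54986404 -0.01343675] 0.031200970014307133
ring 112 [ 0.54582292 -0.07739778] 0.0297650132415814
ring sc 102 [ 0.53820527 -0.07711613] 0.029140672717742556
ring sc 41 [ 0.54369957 -0.01298635] 0.029296686969197187
ring sc 54 [0.54447884 0.05372277] 0.02878313234155948
housing top [[ 0.5966 -0.1822  0.094 ]
 [ 0.591  -0.3106  0.094 ]
 [ 0.4725 -0.3062  0.094 ]
 [ 0.4779 -0.1765  0.094 ]]
handle top [[ 0.5515 -0.1419  0.15  ]
 [ 0.5502 -0.1748  0.15  ]
 [ 0.5289 -0.1751  0.15  ]
 [ 0.5296 -0.1421  0.15  ]] red [[ 0.55456439 -0.15954561  0.125     ]]
```

```bash
python3 -m creep '{"offset":[[-44,-5,-52],[-44,-5,-52],[-44,-5,-52],[-44,-5,-52],[-44,-5,-52],[-44,-5,-52],[-44,-5,-52],[-44,-5,-52],[-44,-5,-52],[-44,-5,-52],[-44,-5,-52],[-44,-5,-52],[-44,-5,-52],[-44,-5,-52],[-44,-5,-52],[-44,-5,-52],[-44,-5,-52],[-44,-5,-52],[-44,-5,-52],[-44,-5,-52]],"spin":[1.21,1.21,1.21,1.21,1.21,1.21,1.21,1.21,1.21,1.21,1.21,1.21,1.21,1.21,1.21,1.21,1.21,1.21,1.21,1.21],"hand":[1,1,1,1,1,1,1,1,1,1,1,1,1,1,1,1,1,1,1,1]}'
python3 - <<'E'
from station import env
import cv2
s=env.get_state(); print(s["time_s"],s["tool_pos"],s["eef_rot"],s["qd"].round(3),s["joint_positions"].round(2))
print(env.get_calibration("wrist")); cv2.imwrite("pics/wrist1.png",env.get_image("wrist"))
E
```

```text
time_s: 1.82
tool_pos: [0.55, -0.0385, 0.2586]
eef_rot: [-1.57, 0.001, -0.052]
ft_force: [-0.7, 0.1, -0.0]
width: 0.0853
1.8167 [ 0.55004965 -0.03848172  0.25863788] [-1.56994866e+00  1.15846109e-03 -5.19380026e-02] [-0.02  -0.007 -0.007  0.003  0.    -0.002  0.001] [-0.15  0.36  0.26  1.62 -0.1   1.18  0.08]
{'mtx': array([[297.31863964,   0.        , 260.71046431],
       [  0.        , 297.31863964, 192.30739891],
       [  0.        ,   0.        ,   1.        ]]), 'eye': array([0.55280704, 0.0338694 , 0.42304506]), 'attitude': array([-0.28784574,  0.00222844, -0.05210029])}
```

View pics/wrist1.png

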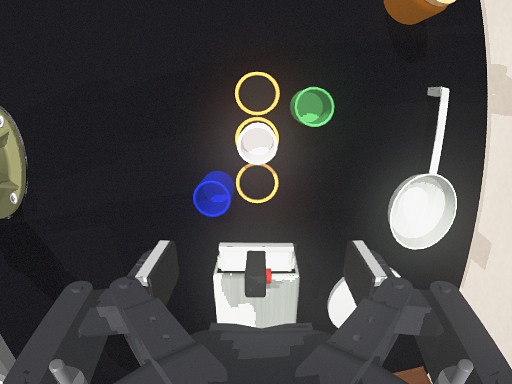

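```bash
cat > meas.py <<'E'
from station import env
from h import *
from scipy.optimize import least_squares
def measure(im,cal,verbose=True):
    hsv=cv2.cvtColor(im,cv2.COLOR_BGR2HSV); out={}
    nad=np.array(cal["eye"][:2])
    def circ(P,r=None):
        if r is None:
            A=np.c_[2*P,np.ones(len(P))]; q=np.linalg.lstsq(A,(P**2).sum(1),rcond=None)[0]; return q[:2],np.sqrt(q[2]+q[:2]@q[:2])
        f=lambda c:np.hypot(*(P-c).T)-r
        s=least_squares(f,P.mean(0),loss="soft_l1",f_scale=.001); return s.x,np.sqrt(np.mean(s.fun**2))
    def region(m):
        m=m.copy(); m[230:]=0; m[:60]=0; m[:,:180]=0; m[:,345:]=0; return m
    for nm,lo,hi in (("blue",(110,120,50),(130,255,255)),("green",(50,80,50),(85,255,255)),("white",(0,0,150),(180,50,255))):
        m=region(cv2.inRange(hsv,lo,hi)); m=cv2.morphologyEx(m,cv2.MORPH_CLOSE,np.ones((3,3)))
        cs=cv2.findContours(m,cv2.RETR_EXTERNAL,cv2.CHAIN_APPROX_NONE)[0]
        c=max(cs,key=cv2.contourArea); px=c[:,0].astype(float)
        P=onz(cal,px,.06,True)[:,:2]
        d=P.mean(0)-nad; u=d/np.linalg.norm(d)
        far=(P-P.mean(0))@u>0.0
        Q,e=circ(P[far],.0247); print(nm,far.sum(),Q.round(4),"rms",e.round(5)); out[nm]=Q
    g=region(cv2.inRange(hsv,(15,110,110),(35,255,255)))
    ys,xs=np.nonzero(g); P=onz(cal,np.c_[xs,ys],0,True)[:,:2]
    return out,P,circ
E
python3 - <<'E'
from meas import *
cal=env.get_calibration("wrist"); im=cv2.imread("pics/wrist1.png")
o,P,circ=measure(im,cal)
for y in (.052,-.013,-.077):
    k=abs(P[:,1]-y)<.031; k&=abs(P[:,0]-.55)<.05
    print(k.sum(),circ(P[k]), circ(P[k],.0288))
# handle top corners, plate
for n,p,z in (("handle",[(246,252),(265,252),(265,297),(246,297)],.15),):
    print(onz(cal,p,z,True).round(4))
hsv=cv2.cvtColor(im,cv2.COLOR_BGR2HSV)
r=cv2.inRange(hsv,(0,150,80),(8,255,255))|cv2.inRange(hsv,(172,150,80),(180,255,255)); r[:230]=0;r[:,:240]=0;r[:,290:]=0
ys,xs=np.nonzero(r);print("red",len(xs),xs.mean(),ys.mean(),onz(cal,[[xs.mean(),ys.mean()]],.125,True))
a=im[60:320,170:350]; cv2.imwrite("pics/w1c.png",cv2.resize(a,None,fx=2.3,fy=2.3,interpolation=cv2.INTER_CUBIC))
E
```

```text
blue 61 [ 0.482  -0.0781] rms 0.00037
green 60 [0.6171 0.0326] rms 0.00043
white 58 [ 0.5449 -0.0114] rms 0.00039
514 (array([0.54734974, 0.05420263]), np.float64(0.028661418472278096)) (array([0.54732027, 0.05415766]), np.float64(0.0017506974505214546))
240 (array([ 0.54351374, -0.01186111]), np.float64(0.029672899493507234)) (array([ 0.54349354, -0.01102631]), np.float64(0.001627936516516187))
433 (array([ 0.54037535, -0.07553317]), np.float64(0.02871267005432762)) (array([ 0.54037489, -0.07553797]), np.float64(0.0017077913027629859))
[[ 0.5295 -0.11    0.15  ]
 [ 0.5491 -0.1109  0.15  ]
 [ 0.5465 -0.169   0.15  ]
 [ 0.5252 -0.1681  0.15  ]]
red 63 268.22222222222223 275.22222222222223 [[ 0.55119194 -0.1555981   0.125     ]]
```

View pics/w1c.png

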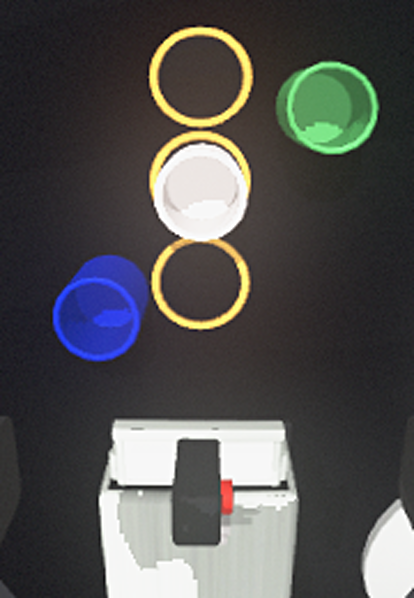

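```bash
python3 -m creep '{"offset":[[-3.3,0,-2.1],[-6.6,2,-4.3],[-6.6,5,-4.3],[-6.6,8.5,-4.3],[-6.6,12,-4.3],[-6.6,14,-4.3],[-6.6,14,-4.3],[-6.6,14,-4.3]],"spin":[0,0,0,0,0,0,0,0],"hand":[1,1,1,1,1,1,1,1]}'
python3 - <<'E'
from station import env
import cv2
s=env.get_state(); print(s["time_s"],s["tool_pos"],s["eef_rot"])
cv2.imwrite("pics/wrist2.png",env.get_image("wrist"))
E
```

```text
time_s: 2.53
tool_pos: [0.4818, -0.0779, 0.1189]
eef_rot: [-1.57, 0.002, -0.051]
ft_force: [0.4, -0.3, 0.7]
width: 0.0853
2.5333 [ 0.48177793 -0.0778694   0.11893652] [-1.57035346  0.00197888 -0.05110842]
```

View pics/wrist2.png

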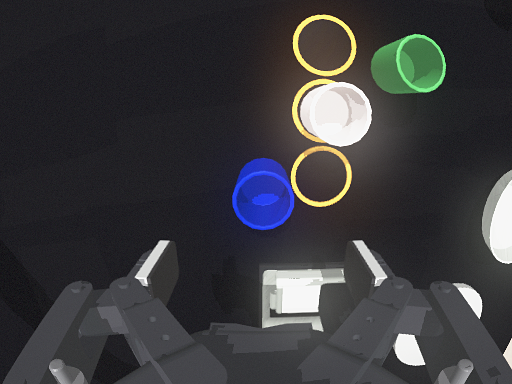

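```bash
python3 -m creep '{"offset":[[0,3,0],[0,6,0],[0,8.5,0],[0,10,0],[0,10.5,0],[0,10.5,0],[0,10.5,0]],"spin":[0,0,0,0,0,0,0],"hand":[1,1,1,1,1,1,1]}'
python3 - <<'E'
from station import env
import cv2
s=env.get_state(); print(s["time_s"],s["tool_pos"],s["eef_rot"],s["ft_force"])
cv2.imwrite("pics/wrist3.png",env.get_image("wrist"))
E
```

```text
time_s: 3.17
tool_pos: [0.4836, -0.0792, 0.0155]
eef_rot: [-1.571, -0.002, -0.053]
ft_force: [-0.1, 0.8, 0.3]
width: 0.0852
3.1667 [ 0.48358614 -0.07918112  0.01552378] [-1.5708533  -0.00231962 -0.05273212] [-0.10003401  0.84632821  0.29134664]
```

View pics/wrist3.png

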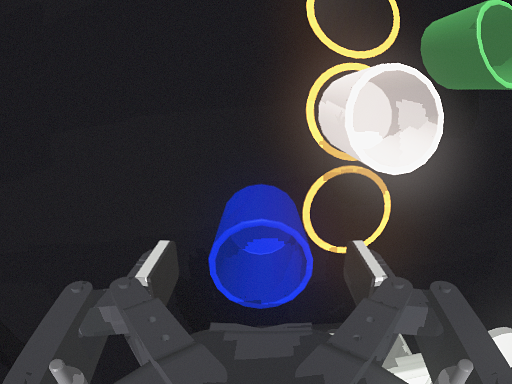

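```bash
python3 -m creep '{"offset":[[0,0,0],[0,0,0],[0,0,0],[0,0,0],[0,0,0],[0,0,0],[0,0,0],[0,0,0]],"spin":[0,0,0,0,0,0,0,0],"hand":[0.5,0.3,0.1,0,-0.1,-0.1,-0.1,-0.1]}'
python3 - <<'E'
from station import env
import cv2
s=env.get_state(); print(s["time_s"],s["tool_pos"],s["eef_rot"],s["ft_force"],s["width"])
cv2.imwrite("pics/wrist4.png",env.get_image("wrist"))
E
```

```text
time_s: 3.88
tool_pos: [0.483, -0.0793, 0.0151]
eef_rot: [-1.571, -0.002, -0.053]
ft_force: [-1.6, 0.3, 8.3]
width: 0.0471
3.8833 [ 0.48297083 -0.07927349  0.01507855] [-1.57076365 -0.00167295 -0.05307847] [-1.61278736  0.25773643  8.28787504] 0.04712437997017475
```

View pics/wrist4.png

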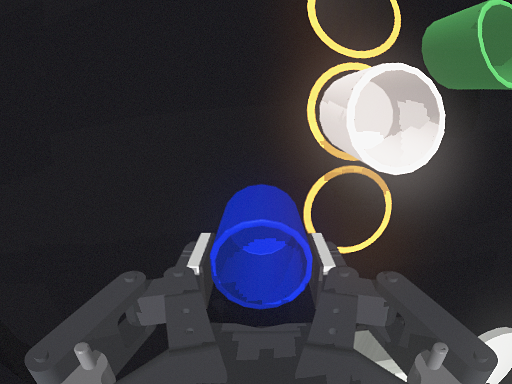

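```bash
python3 -m creep '{"offset":[[0.5,0,0],[1.2,0,0.1],[2.0,0,0.2],[2.8,0,0.3],[3.6,0,0.4],[4.4,0,0.5],[5.1,0,0.55],[5.5,0,0.55],[5.7,0,0.55],[5.7,0,0.55],[5.7,0,0.55],[5.7,0,0.55]],"spin":[0,0,0,0,0,0,0,0,0,0,0,0],"hand":[-0.1,-0.1,-0.1,-0.1,-0.1,-0.1,-0.1,-0.1,-0.1,-0.1,-0.1,-0.1]}'
python3 - <<'E'
from station import env
import cv2
s=env.get_state(); print(s["time_s"],s["tool_pos"],s["eef_rot"],s["ft_force"],s["width"])
cv2.imwrite("pics/wrist5.png",env.get_image("wrist"))
E
```

```text
time_s: 4.93
tool_pos: [0.5344, -0.0768, 0.0151]
eef_rot: [-1.57, 0.008, -0.054]
ft_force: [-14.6, 0.8, 22.4]
width: 0.0472
4.9333 [ 0.53443472 -0.07680826  0.0150679 ] [-1.56997434  0.00817106 -0.05408325] [-14.61988768   0.77700055  22.42001274] 0.04716479021504453
```

View pics/wrist5.png

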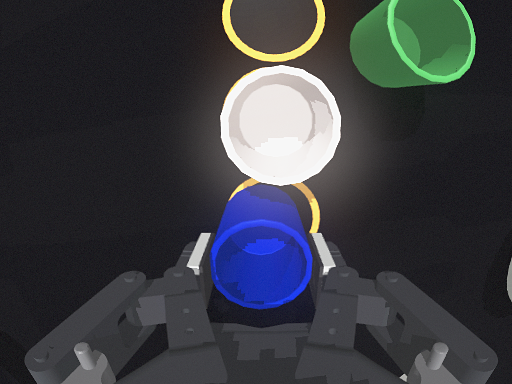

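```bash
python3 -m creep '{"offset":[[0.2,-0.1,0],[0.4,-0.1,0],[0.6,-0.1,0],[0.6,-0.1,0],[0.6,-0.1,0],[0.6,-0.1,0]],"spin":[0,0,0,0,0,0],"hand":[-0.1,-0.1,-0.1,-0.1,-0.1,-0.1]}'
```

```text
time_s: 5.48
tool_pos: [0.5464, -0.077, 0.0152]
eef_rot: [-1.571, -0.001, -0.053]
ft_force: [1.5, -0.7, 1.1]
width: 0.0474
```

```bash
python3 -m creep '{"offset":[[-0.2,0,0],[-0.4,0,0],[-0.6,0,0],[-0.6,0,0],[-0.6,0,0]],"spin":[0,0,0,0,0],"hand":[-0.1,-0.1,-0.1,-0.1,-0.1]}'
```

```text
time_s: 5.9
tool_pos: [0.539, -0.0767, 0.0151]
eef_rot: [-1.571, 0.001, -0.053]
ft_force: [0.6, -0.4, 2.7]
width: 0.0476
```

Good. Release and rise to look.

```bash
python3 -m creep '{"offset":[[0,0,0],[0,0,0],[0,0,0],[0,0,0],[0,-2,0],[0,-5,0],[0,-9,0],[0,-13,0],[1,-17,2],[2,-21,4],[2,-24,4],[2,-24,4],[2,-24,4]],"spin":[0,0,0,0,0,0,0,0,0,0,0,0,0],"hand":[0.3,0.5,0.7,0.7,0.7,0.7,0.7,1,1,1,1,1,1]}'
python3 - <<'E'
from meas import *
s=env.get_state(); print(s["time_s"],s["tool_pos"],s["eef_rot"])
cal=env.get_calibration("wrist"); im=env.get_image("wrist"); cv2.imwrite("pics/wrist6.png",im)
o,P,circ=measure(im,cal)
for y in (.052,-.013,-.077):
    k=abs(P[:,1]-y)<.031; k&=abs(P[:,0]-.545)<.045
    print(k.sum(),circ(P[k]), circ(P[k],.0288))
E
```

```text
time_s: 6.98
tool_pos: [0.5628, -0.0376, 0.2572]
eef_rot: [-1.571, -0.004, -0.052]
ft_force: [0.9, -0.4, -1.1]
width: 0.0857
6.9833 [ 0.56275786 -0.03759381  0.257174  ] [-1.57065105 -0.00445542 -0.05210479]
blue 61 [ 0.5375 -0.0759] rms 0.00036
green 60 [0.617  0.0321] rms 0.00033
white 58 [ 0.5451 -0.0118] rms 0.00036
494 (array([0.54734524, 0.05380172]), np.float64(0.028669160029384154)) (array([0.54735302, 0.05377168]), np.float64(0.0016614524446042977))
242 (array([ 0.5434943 , -0.01209909]), np.float64(0.029666507444428062)) (array([ 0.54367417, -0.01127169]), np.float64(0.0016387369367763863))
220 (array([ 0.53973665, -0.07653622]), np.float64(0.029316454239665397)) (array([ 0.53988242, -0.0761334 ]), np.float64(0.0015774816593198202))
```

View pics/wrist6.png

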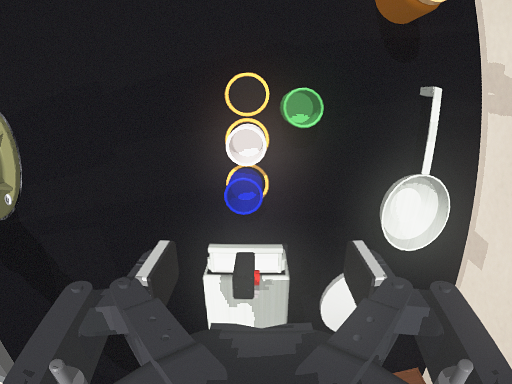

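```bash
python3 -m creep '{"offset":[[2,0,3],[5,1,7.2],[5,4,7.2],[5,8,7.2],[5,12,7.2],[5,16,7.2],[5,19,7.2],[5,21.5,7.2],[5,23,7.2],[5,23.8,7.2],[5,23.8,7.2],[5,23.8,7.2]],"spin":[0,0,0,0,0,0,0,0,0,0,0,0],"hand":[0.8,0.8,0.8,0.8,0.8,0.8,0.8,0.8,0.8,0.8,0.8,0.8]}'
python3 - <<'E'
from station import env
import cv2
cv2.imwrite("pics/wrist7.png",env.get_image("wrist"))
E
```

```text
time_s: 8.03
tool_pos: [0.6148, 0.0309, 0.0166]
eef_rot: [-1.571, 0.002, -0.054]
ft_force: [1.5, 0.2, 0.3]
width: 0.0768
```

View pics/wrist7.png

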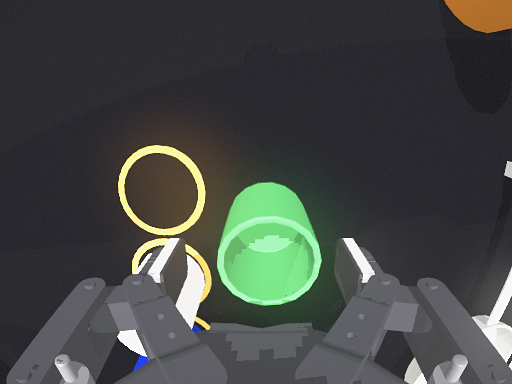

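```bash
python3 -m creep '{"offset":[[0.2,-0.1,0],[0.2,-0.1,0],[0.2,-0.1,0],[0.2,-0.1,0],[0.2,-0.1,0],[0.2,-0.1,0],[0.2,-0.1,0],[0.2,-0.1,0]],"spin":[0,0,0,0,0,0,0,0],"hand":[0.5,0.3,0.1,0,-0.1,-0.1,-0.1,-0.1]}'
```

```text
time_s: 8.75
tool_pos: [0.6186, 0.0313, 0.02]
eef_rot: [-1.57, -0.003, -0.053]
ft_force: [-0.1, 0.0, 7.6]
width: 0.0479
```

```bash
python3 -m creep '{"offset":[[0,-0.1,0.4],[-0.5,-0.1,0.9],[-1.2,-0.1,1.4],[-2.0,-0.1,1.8],[-2.8,-0.1,1.8],[-3.6,-0.1,1.8],[-4.4,-0.1,1.8],[-5.2,-0.1,1.8],[-6,-0.1,1.8],[-6.6,-0.1,1.8],[-7.0,-0.1,1.8],[-7.1,-0.1,1.8],[-7.1,-0.1,1.8],[-7.1,-0.1,1.8],[-7.1,-0.1,1.8]],"spin":[0,0,0,0,0,0,0,0,0,0,0,0,0,0,0],"hand":[-0.1,-0.1,-0.1,-0.1,-0.1,-0.1,-0.1,-0.1,-0.1,-0.1,-0.1,-0.1,-0.1,-0.1,-0.1]}'
```

```text
time_s: 10.0
tool_pos: [0.5477, 0.054, 0.0199]
eef_rot: [-1.57, -0.002, -0.052]
ft_force: [2.3, 0.1, 7.1]
width: 0.0481
```

```bash
python3 -m creep '{"offset":[[0,0,0],[0,0,0],[0,0,0],[0,0,0],[0,-2,0],[0,-5,0],[0,-9,0],[0,-13,-2],[0,-17,-5],[0,-21,-8],[0,-24,-9],[0,-24,-9],[0,-24,-9],[0,-24,-9]],"spin":[0,0,0,0,0,0,0,0,0,0,0,0,0,0],"hand":[0.3,0.5,0.7,0.7,0.7,0.7,0.7,1,1,1,1,1,1,1]}'
python3 - <<'E'
from meas import *
s=env.get_state(); print(s["time_s"],s["tool_pos"],s["eef_rot"])
cal=env.get_calibration("wrist"); im=env.get_image("wrist"); cv2.imwrite("pics/wrist8.png",im)
o,P,circ=measure(im,cal)
for y in (.052,-.013,-.077):
    k=abs(P[:,1]-y)<.031; k&=abs(P[:,0]-.545)<.045
    print(k.sum(),circ(P[k]), circ(P[k],.0288))
E
```

```text
time_s: 11.17
tool_pos: [0.5424, -0.0366, 0.2589]
eef_rot: [-1.57, -0.0, -0.053]
ft_force: [-0.1, 0.0, -0.2]
width: 0.0856
11.1667 [ 0.54235753 -0.03655051  0.25885778] [-1.57017295e+00 -3.40439891e-05 -5.34080730e-02]
blue 61 [ 0.5377 -0.0757] rms 0.00047
green 59 [0.5456 0.0542] rms 0.00064
white 58 [ 0.5447 -0.0117] rms 0.0004
269 (array([0.54695946, 0.05505317]), np.float64(0.029840537031689405)) (array([0.54729931, 0.05402742]), np.float64(0.0015846580848787677))
238 (array([ 0.54372701, -0.0121082 ]), np.float64(0.02947143729456757)) (array([ 0.5436495 , -0.01146547]), np.float64(0.0015929635297864178))
215 (array([ 0.53963468, -0.07685188]), np.float64(0.029477512977305095)) (array([ 0.5397772 , -0.07620883]), np.float64(0.0015609410804931824))
```

View pics/wrist8.png

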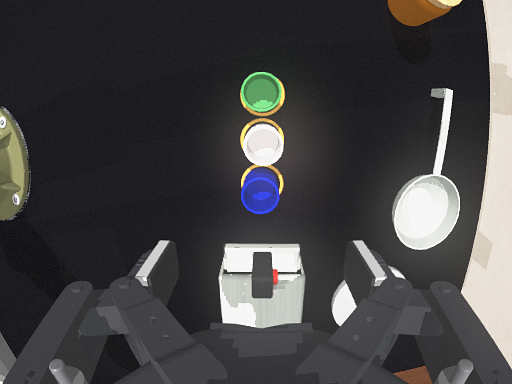

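```bash
python3 -m creep '{"offset":[[0,0,-3],[0,1,-7],[0,3,-10],[0,5.5,-11.9],[0,6.5,-11.9],[0,6.5,-11.9],[0,6.5,-11.9]],"spin":[0,0,0,0,0,0,0],"hand":[1,1,1,1,1,1,1]}'
python3 - <<'E'
from meas import *
s=env.get_state(); print(s["time_s"],s["tool_pos"],s["eef_rot"])
cv2.imwrite("pics/wrist9.png",env.get_image("wrist")); cal=env.get_calibration("wrist"); print(cal["eye"],cal["attitude"])
cv2.imwrite("pics/scene9.png",env.get_image("scene"))
E
```

```text
time_s: 11.8
tool_pos: [0.536, -0.1535, 0.1926]
eef_rot: [-1.569, 0.003, -0.051]
ft_force: [-0.3, -0.9, 0.5]
width: 0.0855
11.8 [ 0.53595914 -0.15350444  0.1925923 ] [-1.56921889  0.00345679 -0.0511672 ]
[ 0.53938086 -0.08119407  0.3580986 ] [-0.28754745  0.00228412 -0.0505834 ]
```

View pics/wrist9.png

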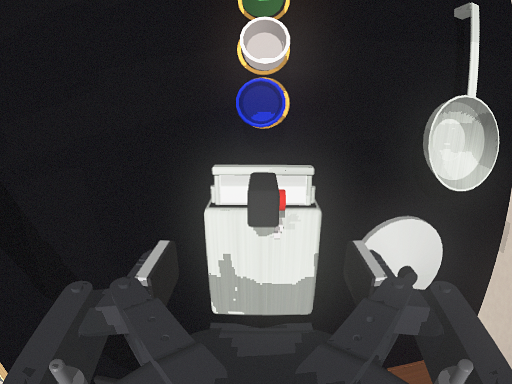

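View pics/scene9.png

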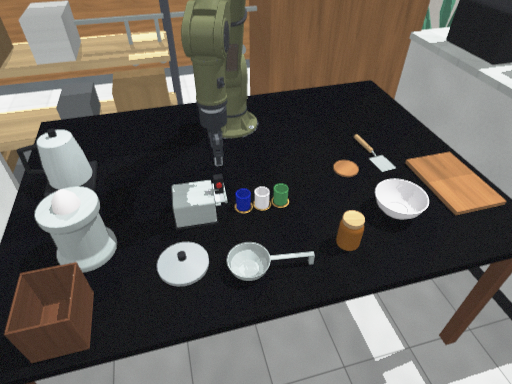

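Run:
```python
from meas import *
cal=env.get_calibration("wrist")
print(onz(cal,[(248,226),(280,226),(248,200),(279,200)],.15,True).round(4))
im=cv2.imread("pics/wrist9.png")[150:250,200:330]; cv2.imwrite("pics/w9c.png",cv2.resize(im,None,fx=6,fy=6,interpolation=cv2.INTER_CUBIC))
```

```text
[[ 0.5252 -0.1693  0.15  ]
 [ 0.5496 -0.1705  0.15  ]
 [ 0.5266 -0.1485  0.15  ]
 [ 0.5494 -0.1496  0.15  ]]
```

View pics/w9c.png

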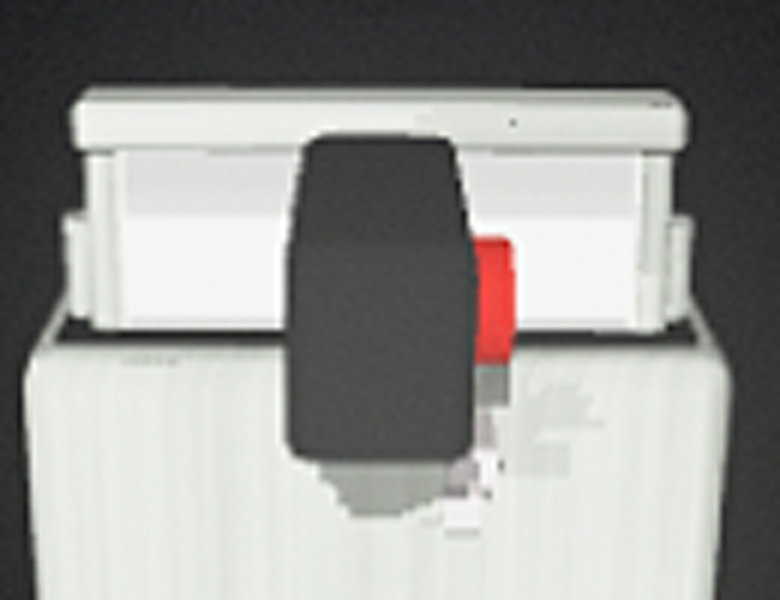

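```bash
python3 -m creep '{"offset":[[0.1,2,-0.1],[0.1,4.5,-0.1],[0.1,6.8,-0.1],[0.1,8.2,-0.1],[0.1,8.8,-0.1],[0.1,8.8,-0.1],[0.1,8.8,-0.1],[0.1,8.8,-0.1]],"spin":[0,0,0,0,0,0,0,0],"hand":[1,1,1,1,1,1,1,1]}'
python3 - <<'E'
from meas import *
cv2.imwrite("pics/wrist10.png",env.get_image("wrist"))
E
```

```text
time_s: 12.57
tool_pos: [0.5383, -0.1566, 0.1075]
eef_rot: [-1.571, -0.002, -0.052]
ft_force: [-0.5, -0.1, 0.1]
width: 0.0856
```

View pics/wrist10.png

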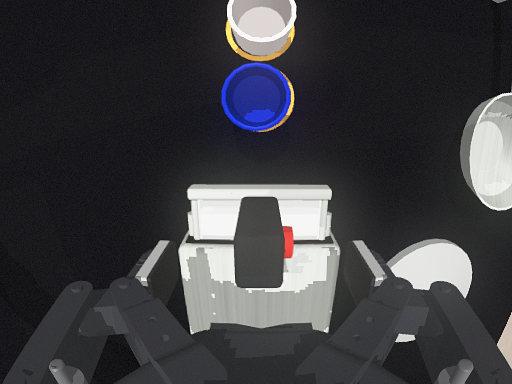

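```bash
python3 -m creep '{"offset":[[0,0,0],[0,0,0],[0,0,0],[0,0,0],[0,0,0],[0,0,0],[0,0,0],[0,0,0],[0,0,0],[0,0,0]],"spin":[0,0,0,0,0,0,0,0,0,0],"hand":[0.5,0.2,-0.1,-0.3,-0.5,-0.8,-0.8,-0.8,-0.8,-0.8]}'
python3 - <<'E'
from meas import *
cv2.imwrite("pics/wrist11.png",env.get_image("wrist"))
E
```

```text
time_s: 13.45
tool_pos: [0.5374, -0.1567, 0.1067]
eef_rot: [-1.571, -0.001, -0.053]
ft_force: [-2.2, 1.1, 5.7]
width: 0.023
```

View pics/wrist11.png

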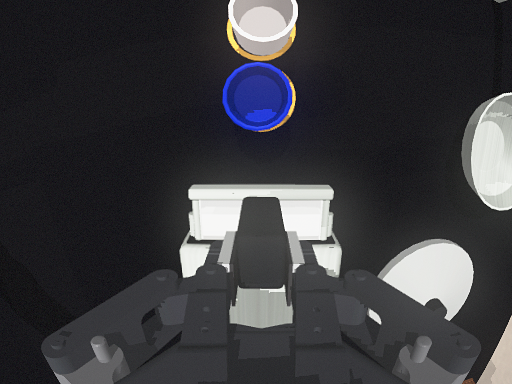

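```bash
python3 -m creep '{"offset":[[0,0,0.5],[0,0,1.2],[0,0,2],[0,0,3],[0,0,4],[0,0,4],[0,0,4]],"spin":[0,0,0,0,0,0,0],"hand":[-0.8,-0.8,-0.8,-0.8,-0.8,-0.8,-0.8]}'
python3 - <<'E'
from meas import *
cv2.imwrite("pics/wrist12.png",env.get_image("wrist"))
E
```

```text
time_s: 14.08
tool_pos: [0.5396, -0.1161, 0.1067]
eef_rot: [-1.571, -0.001, -0.052]
ft_force: [-1.3, -1.7, 5.7]
width: 0.0225
```

View pics/wrist12.png

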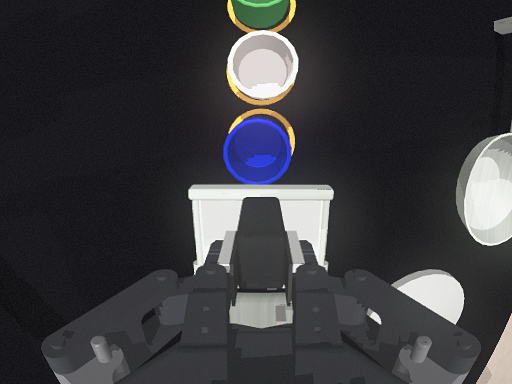

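```bash
python3 -m creep '{"offset":[[0,0,0.8],[0,0,2],[0,0,3.5],[0,0,5],[0,0,6.5],[0,0,7.5],[0,0,8.3],[0,0,9],[0,0,10],[0,0,11.2],[0,0,12.5],[0,0,14],[0,0,15.5],[0,0,17],[0,0,18],[0,0,18.7],[0,0,19],[0,0,19],[0,0,19]],"spin":[0,0,0,0,0,0,0,0,0,0,0,0,0,0,0,0,0,0,0],"hand":[-0.8,-0.8,-0.8,-0.8,-0.8,-0.8,-0.8,-0.8,-0.8,-0.8,-0.8,-0.8,-0.8,-0.8,-0.8,-0.8,-0.8,-0.8,-0.8]}'
```

```text
time_s: 15.72
tool_pos: [0.5501, 0.0722, 0.1066]
eef_rot: [-1.572, -0.002, -0.054]
ft_force: [1.3, -6.6, 5.6]
width: 0.0231
```

```bash
python3 -m creep '{"offset":[[0,0,0.4],[0,0,0.8],[0,0,1.1],[0,0,1.3],[0,0,1.3],[0,0,1.3],[0,0,1.3]],"spin":[0,0,0,0,0,0,0],"hand":[-0.8,-0.8,-0.8,-0.8,-0.8,-0.8,-0.8]}'
python3 - <<'E'
from meas import *
cv2.imwrite("pics/wrist13.png",env.get_image("wrist"))
E
```

```text
time_s: 16.3
tool_pos: [0.5507, 0.0832, 0.1066]
eef_rot: [-1.574, -0.002, -0.055]
ft_force: [1.1, -10.3, 5.9]
width: 0.0229
```

View pics/wrist13.png

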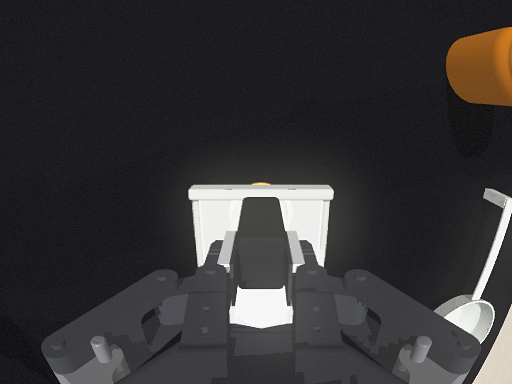

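```bash
python3 -m creep '{"offset":[[0,0,0.2],[0,0,0.3],[0,0,0.3],[0,0,0.3],[0,0,0.3],[0,0,0.3]],"spin":[0,0,0,0,0,0],"hand":[-0.8,-0.8,-0.8,-0.8,-0.8,-0.8]}'
python3 - <<'E'
from meas import *
a=env.get_image("scene")[130:270,140:380]; b=env.get_image("top")[130:250,200:350]
cv2.imwrite("pics/s14.png",cv2.resize(a,None,fx=3.2,fy=3.2,interpolation=cv2.INTER_CUBIC)); cv2.imwrite("pics/t14.png",cv2.resize(b,None,fx=4.5,fy=4.5,interpolation=cv2.INTER_CUBIC))
s=env.get_state(); print(s["time_s"],s["tool_pos"],s["ft_force"],s["width"])
E
```

```text
time_s: 16.85
tool_pos: [0.5507, 0.0834, 0.1066]
eef_rot: [-1.577, -0.001, -0.057]
ft_force: [0.0, -16.0, 5.8]
width: 0.023
16.95 [0.55070969 0.08333863 0.1065552 ] [  0.36387727 -16.36068791   5.86708635] 0.02316194372438883
```

View pics/s14.png

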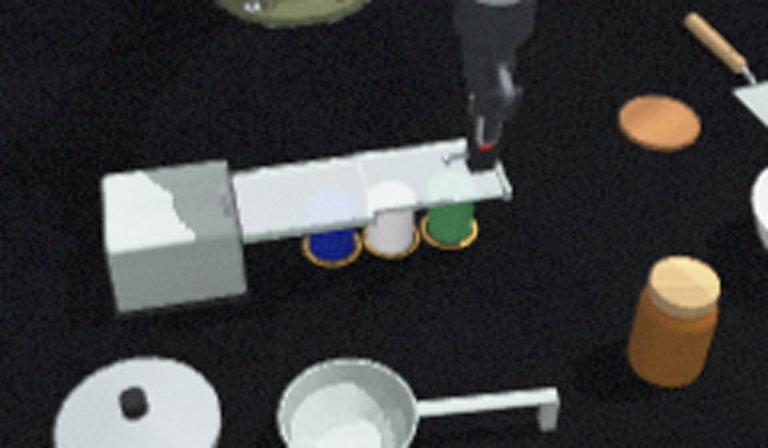

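View pics/t14.png

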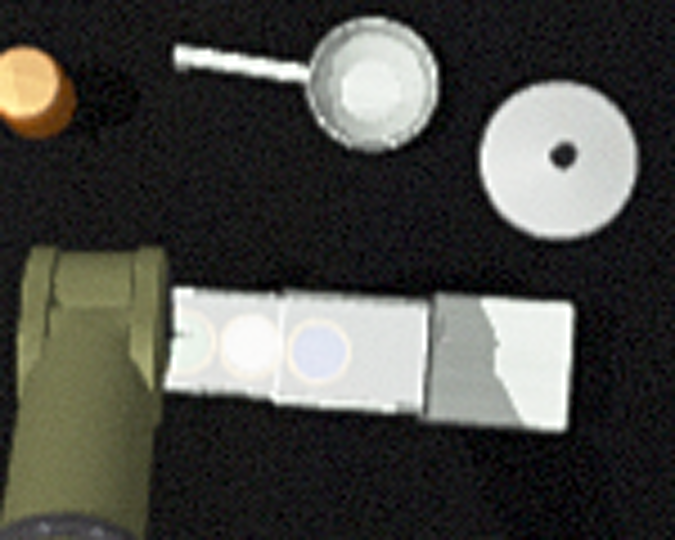

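The cover is fully out. The handle no longer moves, the pull force has risen to 16 N, and both plates are extended over the cups, which stand on their rings. I'm handing the job in.

Run:
```python
from station import env
print(env.close_job())
```

```text
the job is handed in; nothing more can be done
None
```

The job is handed in at about 17 s of the 48 s allowed. The three cups stand on their rings, and the arm is holding the cover fully out by its handle. No verdict was reported.

- **Cups:** I slid the blue cup onto ring 0 and the green one onto ring 2, gripped low and kept on the stone, then let go of both. The white cup was already on ring 1 and I did not move it. The last measurement, with the wrist camera just before the pull, put all three within about 3 mm of their ring centres. After the pull I checked them only by eye: the scene picture shows each one upright on its ring.
- **Cover:** I gripped the handle and squeezed the button flush; the opening read 23 mm on the 24 mm block. I then pulled about 240 mm along the row. The handle stopped moving while the pull force rose from 6.6 N to 16 N, so the cover is against its second stop, and the scene and top pictures show both plates out.
- **Disagreements:** The top camera put the rings about 5 mm farther out in x than the wrist camera did. The scene camera agreed with the wrist view to within about 3 mm, so I went by the wrist camera. While sliding the blue cup I pressed down too hard (22 N) and it stopped 6 mm short. I raised the gripper slightly and corrected it.
- **Other objects:** I saw no sign that the switch or anything else on the counter had moved.

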